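# Load the curing bay through its gravity flap and start the timer

## Robot

A 6-joint arm with a two-finger parallel gripper is mounted at the origin on the work surface. World frame = base frame: x ahead of the robot, y to its left, z up, the work surface at z = 0. Lengths are in mm, angles in rad, forces in N, time in s.
With the tool pointing down it reaches from about 425 to 925 mm from the base axis. Payload 12.5 kg.
Tool frame: the origin (TCP) lies between the finger pads; the fingertips stand 19 mm ahead of it and the grasp point (between the pads) is the TCP; z points along the fingers, y is the line along which they close (so a half turn about z gives the same grasp; the last joint's range is limited). The gripper opens to 85 mm and grips with 20 to 120 N. Pads are 22 mm wide; open, the fingers measure 114 mm over their backs; the gripper's body (76 mm by 85 mm) begins 54 mm behind the grasp point. The pads swing forward as they close: fully open they stand 13 mm farther back than shut.
Start: joints at [-1.429, 0.491, 1.559, -0, 1.092, -0.106], TCP at [153.317, -605.92, 230.127] pointing down, gripper open.
Joint ranges: [-3.1, 3.1], [-0.84, 2.19], [0.05, 2.79], [-1.13, 4.28], [0.06, 2.93], [-2.69, 2.69]. Speed limits (rad/s): [2.22, 2.22, 2.79, 3.14, 3.14, 3.14].

## Interface

Orientations are given as a 3x3 rotation matrix whose columns are the frame's x, y, z axes.
In Python, from plant import robot, vision, finish_job gives the robot as it stands.
- The arm moves only by the tool arm_command, never from a script. Its argument "increments" is text: rows parted by semicolons, each of 7 numbers parted by spaces: the shift along the tool's x, y, z as a fraction of full scale, then the turn, a rotation vector about the tool's x, y, z as a fraction of full scale, then the finger opening in mm, from 0 to 85.4. In form: tx ty tz rx ry rz jaw; .... A call has 1 to 20 rows; each row is the pose to reach, as a shift and turn from the pose commanded when the call began, along the tool's axes at that moment; what a row does not reach only later rows make up. Full scale, the value 1, is 500 mm for a shift and 45 degrees for a turn. A row lasts 1/12 s, in which the tool goes at most 41.7 mm and 7.16 degrees, less where a joint would pass 70% of its speed; a pose out of reach is approached as far as the arm can. A call with a number of a shift or a turn outside -1 to 1 is refused whole. A call with a gripper value outside its range is refused whole. The fingers move at their own pace and stop on an object; the grip force is fixed at half the most. Time passes only in rows, so rows that repeat a pose let the fingers close. It gives the time, the measured TCP pose, the force, the opening and the grip force at its end, in the units of the state.
- robot.get_obs(): the state, without advancing time (a new reading comes with each control period).
- vision.capture(name): name is "scene" or "top" or "wrist"; returns the picture (400x640x3 uint8, red, green, blue); there is no depth.
- vision.get_calibration(name): a dict with "vertical_fov" (degrees; the focal length in pixels is half the picture's height over the tangent of half this angle, whatever the lens; pixels are square), "cx", "cy" (the principal point, pixels), "pose" (4x4, takes a point from camera to world coordinates); the wrist camera has in their place "T_tool_cam" (4x4, takes a point from camera to tool coordinates, whose origin is the TCP and whose axes are the flange's). Camera axes: x right, y up, looking along -z (the intrinsics and any distortion apply to the point x, -y, -z); pixel columns grow to the right and rows downward; lengths in mm; the calibration is good to about 2 mm. The wrist camera is an equidistant fisheye: a pixel r from the principal point sees the ray r / f radians off the axis. A picture is of the moment at which its call begins: read the wrist's pose just before it. get_calibration takes no time and is no camera call.
- finish_job(): hands the job in; it is judged then, once.
Trained networks look in the newest picture that a camera, given by its name, has taken for a name from the list of things; names that differ only in an ending like _2 or _b are one class to them, and where a whole thing is asked for, a point or a joint stands for the part that bears it (a point fixed in the world has none). Each returns a list of dicts, best first, with "confidence" (0 to 1); they miss things now and then, are a little off and sometimes report something else, mostly with a low value. They report only what shows in the picture. A call takes as long as a camera call.
- vision.find_in(camera, query): "box" ([left, top, right, bottom] in pixels, round what is visible of it).
- vision.regions_of(camera, query): "region" (400x640 bool, what is visible of it) and "box" ([left, top, right, bottom] in pixels, round what is visible of it).
- vision.landmark_of(camera, query): "centre" ([column, row] in pixels: a listed point, or the origin of a listed thing).
The state is a dict: "time_s": time; "joints": joint angles; "qd": joint speeds; "effort": joint torques, N m; "eef_pos": TCP position; "tcp_rot": TCP orientation; "contact_force": force on the tool from outside, world axes, zero at the start; "ft_torque": the same for the moment, N m; "finger_gap": finger opening in mm; "grasp_force": force on a finger pad.
Only numpy, scipy, OpenCV 4.12 (cv2) and the standard library are available. Lean on these libraries where they do the work, as an engineer would, in place of code of your own. Each camera call takes 0.05 s, during which the arm holds its last target. There are 200 camera calls.

## Task

With the fingertips, push the walnut sled carrying the pair of nickel eyepiece rings along its lane, through the orange self-closing flap and on until it stands right up against the stop at the far end of the green bay. Draw the fingers out so that the flap swings fully shut behind the sled, and only then press the timer's red button fully down and let it go. The sled is slid flat, never lifted or tipped, and the viewer, reading glass, gauge and spare ring stay where they are.

Things in the scene. Friction and masses are not known exactly. Their poses are not given: they have to be found in the camera images.
- bay: Fixed open-topped tray on the bench: a walnut-walled lane leading into a green curing bay. Origin on the bench surface, mid-width, under the shut flap. x = push direction (level, roughly world +y), y across, z up. Aluminium floor, its top 6 mm above the bench. Nothing crosses over the top: fingers may travel the whole length from above. All of it stands under 50 mm.
- lane_mouth (a point): Open near end of the lane, mid-width on the floor, at x = -200 mm of bay (axes alike). The lane runs x -200 to -5 mm, clear width 66 mm (y -33 to +33), walls 24 mm above the bench. Two brass posts up to 45 mm high flank the flap outside that width (x -23 to -5 mm; |y| 37 to 56 mm).
- stop (a point): Middle of the stop wall's inner face, at x = 170 mm of bay, 15 mm above the bench; axes alike. The green bay runs x 7 to 170 mm; its walls and stop are 36 mm above the bench, inner faces at y -33 and +50 mm (set back on +y for the open flap; a low guide at y = +33 mm stands at x 140 to 170 mm).
- flap (a joint): Flap angle, rad: 0 shut, grows in the push direction to 1.6 (wide open along the +y side); opens that way only. Orange leaf 74 x 34 x 4 mm, 9 to 43 mm above the bench, 80 g. Its nearly upright pin (y = 42 mm) leans 13 degrees, so its weight swings it shut in 1 to 2 s. The pushed sled opens it (under 1 N); it leans lightly on sled or fingers in its way; it clears the sled at the stop.
- flap_edge (a point): Middle of the flap's free edge (moves with the flap).
- sled: Walnut sled 84 mm long (x, the push direction) x 58 mm wide x 18 mm thick, two nickel eyepiece rings (37 mm across) fixed on top, 25 mm high in all; about 0.2 kg, loose. Origin at the centre of its underside; flat rear face at x = -42 mm, front at +42 mm. Lies on the lane's floor before the flap. Against the stop its origin is at x = 128 mm of bay.
- timer: Black bakelite timer, fixed, round, 86 mm across at the foot, top at 42 mm; origin at the centre of its underside, on the bench.
- start_button_top (a point): Centre of the top of the red button (26 mm across) on top of the timer. It is pressed straight down.
- start_button (a joint): Travel of the red button, m: 0 released, 0.006 fully down. Sprung: about 4 N to press it fully, and it comes back up when let go.
- viewer: Mahogany stereo viewer with brass eyepieces and folding hood, 75 (plus 20 of eyepieces) x 170 x 115 mm, loose bystander; origin at the centre of its underside.
- reading_glass: Smoky quartz reading glass lying flat, 68 mm across, handle 125 mm along its x; loose bystander; origin under the glass centre.
- gauge: Steel dividing gauge lying flat, 150 mm along its x, 24 mm high at the slider; loose bystander; origin at the centre of its underside.
- spare_ring: Loose spare nickel ring, 42 mm across, 12 mm high; bystander; origin at the centre of its underside.

How it is judged:
By the outcome, as a careful person would: the job done as asked, in the order asked, and still so for the second after the job is handed in, with the robot touching nothing.
It also fails if it takes over 50 s, if anything falls off the work surface, if the arm or the gripper's body presses on something with over 40 N, if the wrist force passes 120 N, or if a joint passes its speed limit or range.

## Working session

There is one attempt and no reset: what is moved stays moved. The work goes in short steps, Python scripts to look and compute and a tool call to move; the robot and the scene stay as the last step left them, time stands still between calls to the robot, and variables do not carry over. Pictures are saved under pics/ and viewed, at most 10 in all, crops included, and the job is handed in when it is done.

Besides the shell and the picture viewer there is one more tool, called in YAML: its name, and indented under it one key for each argument. arm_command: Moves the arm, as the interface text tells. Shift numbers are shares of 500 mm and turn numbers shares of 45 degrees, none past 1 either way. Its arguments: {"type":"object","properties":{"increments":{"type":"string"}},"required":["increments"]}

```bash
mkdir -p pics
cat > h.py <<'E'
import numpy as np, cv2
from plant import robot, vision, finish_job
def ray(cam,px):
    c=vision.get_calibration(cam); f=200/np.tan(np.radians(c["vertical_fov"]/2))
    P=np.array(c["pose"]); d=np.array([(px[0]-c["cx"])/f,-(px[1]-c["cy"])/f,-1.])
    return P[:3,3],P[:3,:3]@d
def onz(cam,px,z):
    o,d=ray(cam,px); return o+d*(z-o[2])/d[2]
def snap(cam,name):
    im=vision.capture(cam); cv2.imwrite(f"pics/{name}.png",im[:,:,::-1]); return im
E
python3 - <<'E'
from h import *
np.set_printoptions(precision=1,suppress=True)
o=robot.get_obs(); print(o["time_s"],o["eef_pos"],o["tcp_rot"])
c=vision.get_calibration("top"); print({k:v for k,v in c.items()})
Z=dict(lane_mouth=6,stop=15,flap_edge=26,sled=6,start_button_top=48,timer=0,viewer=0,reading_glass=0,gauge=0,spare_ring=0)
for cam in("top","scene"):
    snap(cam,cam+"0")
    for q,z in Z.items():
        r=vision.landmark_of(cam,q)
        for k in r[:1]: print(cam,q,np.array(k["centre"]),round(k["confidence"],2),onz(cam,k["centre"],z))
E
```

```text
0.0 [ 153.3 -605.7  229.5] [[ 1.   0.2 -0. ]
 [ 0.2 -1.   0. ]
 [ 0.  -0.  -1. ]]
{'vertical_fov': 48.06568993618053, 'cx': 315.9719682909954, 'cy': 194.68150696622098, 'pose': array([[  -0. ,    1. ,   -0.1,  504.7],
       [  -1. ,   -0. ,   -0. ,  -30.8],
       [  -0. ,    0.1,    1. , 1220.2],
       [   0. ,    0. ,    0. ,    1. ]])}
top lane_mouth [384.7 202. ] 0.61 [ 555.2 -187.6    6. ]
top stop [251.2 227.3] 0.91 [492.5 173.1  15. ]
top flap_edge [309.7 206.6] 0.63 [545.3  14.4  26. ]
top sled [354.4 207.8] 0.69 [ 540.8 -105.6    6. ]
top start_button_top [178.9 203.7] 0.41 [557.7 358.4  48. ]
top timer [186.1 207.6] 0.72 [548.8 354.4   0. ]
top viewer [262.2 120.9] 0.69 [785.  143.3   0. ]
top reading_glass [352.3 125.7] 0.59 [ 766.5 -104.8    0. ]
top gauge [288.4 279.3] 0.6 [350.8  75.8   0. ]
top spare_ring [456.5 231.3] 0.45 [ 473.4 -379.1    0. ]
scene lane_mouth [241.5 242.1] 0.8 [ 545.9 -184.8    6. ]
scene stop [362.3 158.5] 0.82 [479.8 187.1  15. ]
scene flap_edge [321.5 205.3] 0.62 [558.   22.6  26. ]
scene sled [275.6 221.2] 0.93 [533.9 -90.1   6. ]
scene start_button_top [434.7 143.8] 0.58 [547.7 359.5  48. ]
scene timer [431.6 155.9] 0.68 [551.3 359.8   0. ]
scene viewer [415.1 263.9] 0.97 [784.5 144.    0. ]
scene reading_glass [319.7 306.5] 0.81 [767.5 -97.4   0. ]
scene gauge [302.  144.9] 0.71 [355.5  75.2   0. ]
scene spare_ring [149.6 254.4] 0.61 [ 470.  -384.5    0. ]
```

```bash
python3 -c "
import cv2
im=cv2.imread('pics/top0.png')[150:280,150:400];cv2.imwrite('pics/topc.png',cv2.resize(im,None,fx=3.2,fy=3.2,interpolation=2))"
```

```text
(no output)
```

View pics/topc.png

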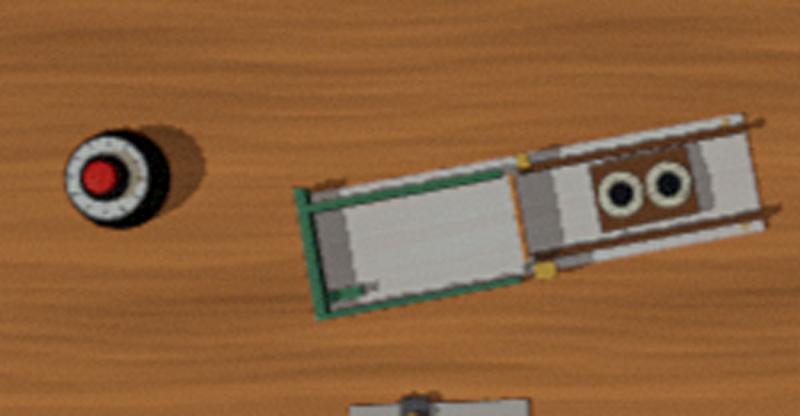

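View pics/scene0.png

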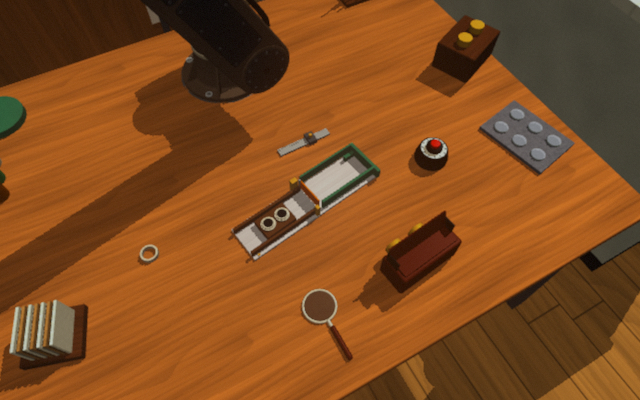

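The top crop shows the lane running right to left: mouth at crop (757,172), sled at (648,185), orange flap at (518,215), stop wall at about (312,255), and the red button at (100,177). The scene view agrees, and the lane itself is clear above. I'll refine the bay pose using the features whose heights are known.

```bash
cat >> h.py <<'E'
def proj(cam,p):
    c=vision.get_calibration(cam); f=200/np.tan(np.radians(c["vertical_fov"]/2))
    P=np.array(c["pose"]); q=P[:3,:3].T@(np.asarray(p)-P[:3,3])
    return np.array([c["cx"]+f*q[0]/-q[2], c["cy"]-f*q[1]/-q[2]])
def bay(b,p):
    c,s=np.cos(b[2]),np.sin(b[2]); return np.array([b[0]+c*p[0]-s*p[1],b[1]+s*p[0]+c*p[1],p[2]])
E
python3 - <<'E'
from h import *
from scipy.optimize import least_squares
np.set_printoptions(precision=2,suppress=True)
cr=lambda x,y:("top",np.array([x,y])/3.2+150)
obs=[((-14,-46.5,45),*cr(523,160)),((-14,46.5,45),*cr(545,270)),
 ((-200,-33,6),*cr(750,137)),((-200,33,6),*cr(765,208)),
 ((-200,0,6),"top",[384.7,202]),((170,0,15),"top",[251.2,227.3]),
 ((-200,0,6),"scene",[241.5,242.1]),((170,0,15),"scene",[362.3,158.5]),((0,-32,26),"top",[309.7,206.6]),((0,-32,26),"scene",[321.5,205.3])]
f=lambda b:np.concatenate([proj(c,bay(b,p))-np.array(q) for p,c,q in obs])
r=least_squares(f,[520,0,1.75],loss="soft_l1",x_scale=[100,100,1]); b=r.x
print(b,np.degrees(b[2])); print(f(b).reshape(-1,2))
for c,p in(("top",[354.4,207.8]),("scene",[275.6,221.2])):
    w=onz(c,p,6)[:2]-b[:2]; C,S=np.cos(b[2]),np.sin(b[2]); print("sled in bay",C*w[0]+S*w[1],-S*w[0]+C*w[1])
# red button centroid
for c in("top","scene"):
    im=cv2.imread(f"pics/{c}0.png").astype(int); m=(im[:,:,2]>150)&(im[:,:,1]<70)&(im[:,:,0]<70)
    ys,xs=np.nonzero(m); 
    k=(abs(xs-(181 if c=="top" else 435))<14)&(abs(ys-(205 if c=="top" else 145))<14)
    if k.any():
        p=[xs[k].mean(),ys[k].mean()]; print(c,k.sum(),p,onz(c,p,46),onz(c,p,54))
E
```

```text
[516.99   9.37   1.73] 99.4037556908685
[[ 0.18 -1.26]
 [-0.37 -0.65]
 [-1.79 -0.76]
 [-1.88  1.09]
 [ 0.18  2.05]
 [-1.46  1.25]
 [-0.57  1.87]
 [-1.39  4.1 ]
 [-0.08 -1.21]
 [-4.8  -1.59]]
sled in bay -117.33929887236835 -4.748637482280909
sled in bay -100.9247137590864 -0.47609313129451536
top 56 [np.float64(180.375), np.float64(204.85714285714286)] [554.66 355.15  46.  ] [554.32 352.52  54.  ]
scene 49 [np.float64(435.16326530612247), np.float64(142.91836734693877)] [544.92 363.55  46.  ] [549.17 358.27  54.  ]
```

```bash
cat >> h.py <<'E'
B=[517.,9.4,np.radians(99.4)]
def need(w,yaw=None):
    o=robot.get_obs(); R=np.array(o["tcp_rot"]); d=R.T@(np.array(w)-o["eef_pos"])
    print("t",o["time_s"],"pos",np.round(o["eef_pos"],1),"tilt",np.round(R[:,2],4),"yaw",np.degrees(np.arctan2(R[1,0],R[0,0])),"F",np.round(o["contact_force"],1))
    print("shift",np.round(d/500,4))
    if yaw is not None: print("rz",-((yaw-np.degrees(np.arctan2(R[1,0],R[0,0])))+180)%360-180)
E
python3 - <<'E'
from h import *
need([*bay(B,(-190,0,0))[:2],200],99.4)
c=vision.get_calibration("wrist"); print(c)
E
```

```text
t 1.1 pos [ 153.3 -605.9  230.1] tilt [ 0.e+00 -1.e-04 -1.e+00] yaw 14.198970917571652 F [-0.7 -0.3  0.3]
shift [ 0.9752 -0.636   0.0602]
rz -85.20102908242836
{'vertical_fov': 65.70646984690485, 'cx': 319.9676497614747, 'cy': 200.88087191661512, 'T_tool_cam': array([[ 7.99470602e-04,  9.46009343e-01,  3.24138372e-01,
         8.37852127e+01],
       [ 9.99999182e-01, -4.32680825e-04, -1.20365214e-03,
        -4.78559697e-02],
       [-9.98417711e-04,  3.24139069e-01, -9.46008915e-01,
        -1.44571059e+02],
       [ 0.00000000e+00,  0.00000000e+00,  0.00000000e+00,
         1.00000000e+00]])}
```

arm_command:
  increments: "0.975 -0.636 0.06 0 0 -1 0;0.975 -0.636 0.06 0 0 -1 0;0.975 -0.636 0.06 0 0 -1 0;0.975 -0.636 0.06 0 0 -1 0;0.975 -0.636 0.06 0 0 -1 0;0.975 -0.636 0.06 0 0 -1 0;0.975 -0.636 0.06 0 0 -1 0;0.975 -0.636 0.06 0 0 -1 0;0.975 -0.636 0.06 0 0 -1 0;0.975 -0.636 0.06 0 0 -1 0;0.975 -0.636 0.06 0 0 -1 0;0.975 -0.636 0.06 0 0 -1 0;0.975 -0.636 0.06 0 0 -1 0;0.975 -0.636 0.06 0 0 -1 0;0.975 -0.636 0.06 0 0 -1 0;0.975 -0.636 0.06 0 0 -1 0;0.975 -0.636 0.06 0 0 -1 0;0.975 -0.636 0.06 0 0 -1 0"

```text
time_s: 2.6
eef_pos: [547.3, -178.9, 200.2]
tcp_rot: [[0.513, 0.858, -0.0], [0.858, -0.513, -0.0], [-0.0, -0.0, -1.0]]
contact_force: [0.5, -0.7, -0.2]
finger_gap: 0.1
grasp_force: 0.0
```

arm_command:
  increments: "0 0 0 0 0 -0.893 0;0 0 0 0 0 -0.893 0;0 0 0 0 0 -0.893 0;0 0 0 0 0 -0.893 0;0 0 0 0 0 -0.893 0;0 0 0 0 0 -0.893 0;0 0 0 0 0 -0.893 0;0 0 0 0 0 -0.893 0"

```text
time_s: 3.27
eef_pos: [547.4, -179.1, 200.3]
tcp_rot: [[-0.159, 0.987, 0.0], [0.987, 0.159, -0.0], [-0.0, 0.0, -1.0]]
contact_force: [0.3, -1.0, -1.3]
finger_gap: 0.4
grasp_force: 0.0
```

```bash
cat >> h.py <<'E'
def wonz(px,z,obs):
    c=vision.get_calibration("wrist"); f=200/np.tan(np.radians(c["vertical_fov"]/2)); T=np.array(c["T_tool_cam"])
    u=np.array([px[0]-c["cx"],px[1]-c["cy"]]); r=np.linalg.norm(u)+1e-9; t=r/f
    d=np.array([np.sin(t)*u[0]/r,-np.sin(t)*u[1]/r,-np.cos(t)])
    R=np.array(obs["tcp_rot"]); o=np.array(obs["eef_pos"])+R@T[:3,3]; d=R@T[:3,:3]@d
    return o+d*(z-o[2])/d[2]
def inbay(w,b=None):
    b=b or B; x=w[0]-b[0];y=w[1]-b[1]; C,S=np.cos(b[2]),np.sin(b[2]); return np.array([C*x+S*y,-S*x+C*y])
E
python3 - <<'E'
from h import *
np.set_printoptions(precision=1,suppress=True)
o=robot.get_obs(); im=snap("wrist","w1")
cv2.imwrite("pics/w1b.png",cv2.resize(im[:,:,::-1],(800,500)))
need([*bay(B,(-190,0,0))[:2],200],99.4)
for q,z in dict(lane_mouth=6,stop=15,flap_edge=26,sled=6).items():
    for k in vision.landmark_of("wrist",q)[:1]:
        w=wonz(k["centre"],z,o); print(q,np.array(k["centre"]),round(k["confidence"],2),w,inbay(w))
E
```

```text
t 3.3167 pos [ 547.5 -178.9  200.3] tilt [ 0. -0. -1.] yaw 99.13021114150251 F [-0.4 -0.7 -0.8]
shift [0. 0. 0.]
rz -0.2697888584974919
lane_mouth [321.5 177. ] 0.81 [ 550. -183.    6.] [-195.3   -1.2]
sled [321.8  99. ] 0.89 [536.4 -96.9   6. ] [-108.    -1.7]
```

View pics/w1b.png

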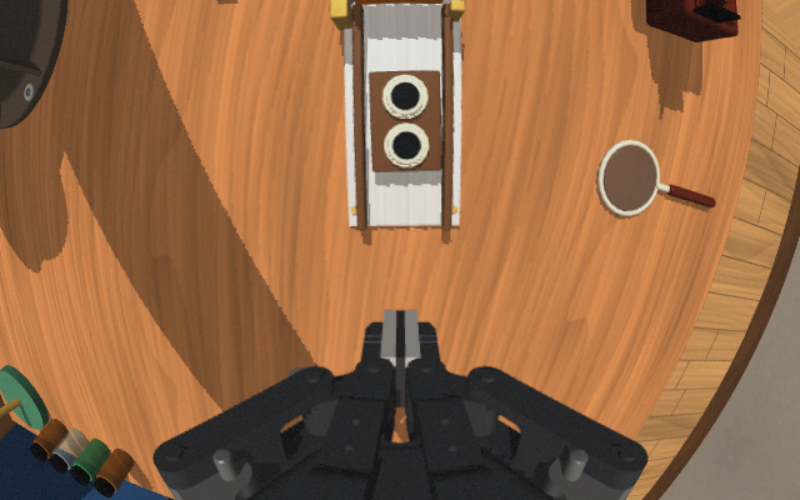

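The wrist view shows the lane straight ahead: mouth edge at row 227, sled rear edge at (405,170), and the walls parallel to the tool axis. I'll measure those edges.

Run:
```python
from h import *
np.set_printoptions(precision=1,suppress=True)
o=robot.get_obs()
for n,p,z in [("mouthL",(350,227),6),("mouthR",(460,227),6),("sled RL",(372,171),24),("sled RR",(440,171),24),("sled FL",(370,72),24),("sled FR",(440,71),24),
 ("wallL in near",(369,225),24),("wallR in near",(442,225),24),("wallL in far",(363,30),24),("wallR in far",(443,30),24),("baseL far",(345,30),6),("baseR far",(462,30),6)]:
    w=wonz(np.array(p)/1.25,z,o); print(n,w,inbay(w))
```

```text
mouthL [ 504.6 -195.     6. ] [-199.7   45.6]
mouthR [ 603.7 -178.7    6. ] [-199.7  -54.8]
sled RL [ 518.1 -138.9   24. ] [-146.5   23.2]
sled RR [ 573.8 -129.6   24. ] [-146.4  -33.3]
sled FL [503.7 -57.5  24. ] [-63.8  24.1]
sled FR [559.4 -47.2  24. ] [-62.8 -32.5]
wallL in near [ 522.3 -185.4   24. ] [-193.1   26.6]
wallR in near [ 584.2 -175.2   24. ] [-193.1  -36.2]
wallL in far [492.1 -22.5  24. ] [-27.5  29.8]
wallR in far [556.1 -11.9  24. ] [-27.3 -35.1]
baseL far [474.3 -20.2   6. ] [-22.3  47. ]
baseR far [573.4  -3.6   6. ] [-22.  -53.5]
```

```bash
sed -i 's/^B=.*/B=[520.5,10.,np.radians(99.7)]/' h.py
python3 - <<'E'
from h import *
need([*bay(B,(-176,0,0))[:2],33],99.7)
E
```

```text
t 3.5167 pos [ 547.8 -178.3  200.2] tilt [ 1.e-04 -2.e-04 -1.e+00] yaw 99.28993029233885 F [-0.3  0.5  1.3]
shift [0.0286 0.0094 0.3343]
rz -0.4100697076611368
```

arm_command:
  increments: "0.029 0.009 0.1 0 0 -0.009 0;0.029 0.009 0.17 0 0 -0.009 0;0.029 0.009 0.24 0 0 -0.009 0;0.029 0.009 0.28 0 0 -0.009 0;0.029 0.009 0.305 0 0 -0.009 0;0.029 0.009 0.32 0 0 -0.009 0;0.029 0.009 0.334 0 0 -0.009 0;0.029 0.009 0.334 0 0 -0.009 0;0.029 0.009 0.334 0 0 -0.009 0"

```text
time_s: 4.27
eef_pos: [550.3, -163.2, 33.6]
tcp_rot: [[-0.17, 0.985, 0.001], [0.985, 0.17, -0.0], [-0.0, 0.001, -1.0]]
contact_force: [-0.2, -0.3, 0.4]
finger_gap: -0.1
grasp_force: 0.0
```

Run:
```python
from h import *
o=robot.get_obs(); im=snap("wrist","w2")
cv2.imwrite("pics/w2b.png",cv2.resize(im[:,:,::-1][:,120:520],(800,800))[:600])
need([*bay(B,(-160,0,0))[:2],33],99.7)
```

```text
t 4.3167 pos [ 550.4 -163.2   33.9] tilt [ 1.2e-03 -6.0e-04 -1.0e+00] yaw 99.77721270299115 F [0.3 0.1 0.1]
shift [ 0.0316 -0.0005  0.0018]
rz 0.07721270299114735
```

View pics/w2b.png

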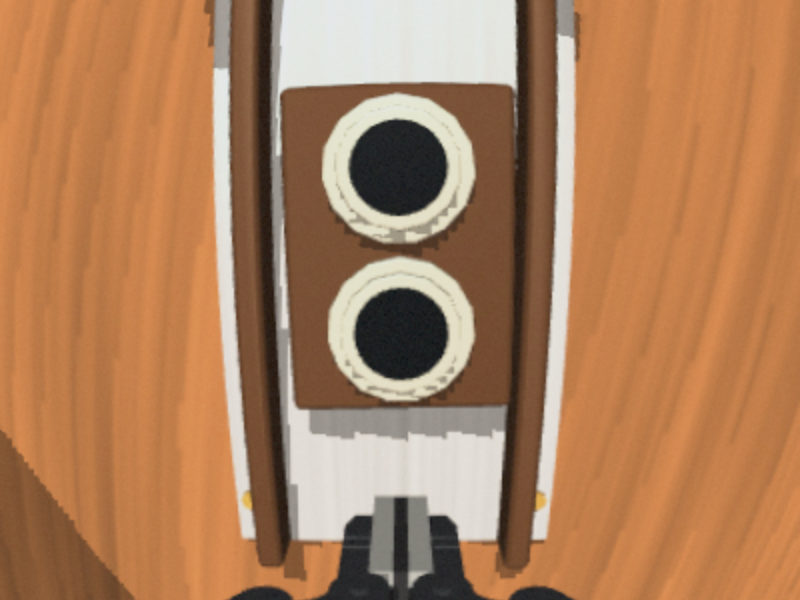

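Fingers are in the lane behind the sled, about 1.5 mm right of centre (400 against 394.5) and parallel to the walls. Pushing now at about 60 mm/s.

arm_command:
  increments: "0.01 -0.003 0 0 0 0 0;0.02 -0.003 0 0 0 0 0;0.03 -0.003 0 0 0 0 0;0.04 -0.003 0 0 0 0 0;0.05 -0.003 0 0 0 0 0;0.06 -0.003 0 0 0 0 0;0.07 -0.003 0 0 0 0 0;0.08 -0.003 0 0 0 0 0;0.09 -0.003 0 0 0 0 0;0.1 -0.003 0 0 0 0 0;0.11 -0.003 0 0 0 0 0;0.12 -0.003 0 0 0 0 0;0.13 -0.003 0 0 0 0 0;0.14 -0.003 0 0 0 0 0;0.15 -0.003 0 0 0 0 0;0.16 -0.003 0 0 0 0 0;0.17 -0.003 0 0 0 0 0;0.18 -0.003 0 0 0 0 0;0.19 -0.003 0 0 0 0 0;0.2 -0.003 0 0 0 0 0"

```text
time_s: 5.98
eef_pos: [531.5, -64.3, 33.1]
tcp_rot: [[-0.17, 0.985, 0.0], [0.985, 0.17, -0.0], [-0.0, 0.0, -1.0]]
contact_force: [0.2, -0.1, -0.6]
finger_gap: 0.2
grasp_force: 0.0
```

Run:
```python
from h import *
o=robot.get_obs(); im=snap("wrist","w3")
cv2.imwrite("pics/w3b.png",cv2.resize(im[:,:,::-1][:,120:520],(800,800))[:600])
need([*bay(B,(75,0,0))[:2],33],99.7)
```

```text
t 6.0333 pos [531.2 -63.6  33.1] tilt [-4.e-04  1.e-04 -1.e+00] yaw 99.80928682922719 F [-0.8  0.5 -0. ]
shift [2.987e-01 4.300e-03 2.000e-04]
rz 0.10928682922718735
```

View pics/w3b.png

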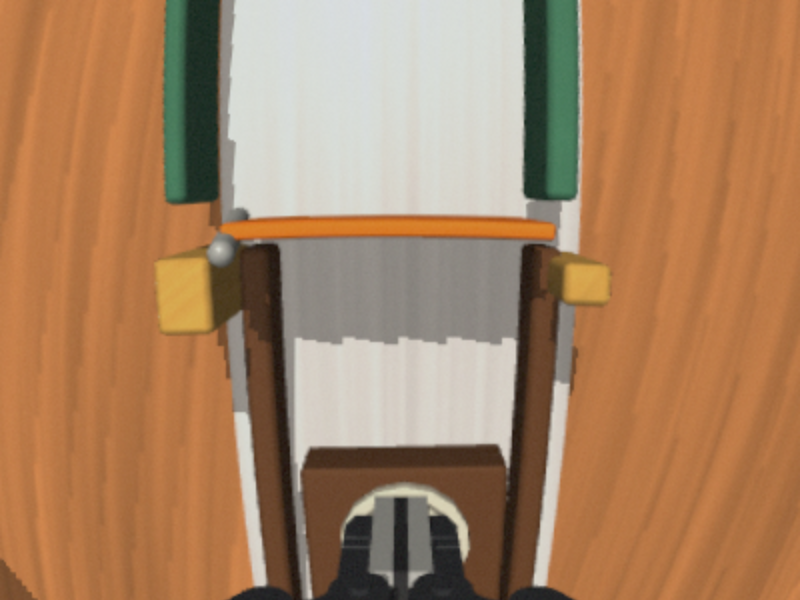

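Run:
```python
from h import *
np.set_printoptions(precision=1,suppress=True)
o=robot.get_obs()
for n,p,z in [("front top",(400,450),24),("front bot",(400,467),6),("tip as z14",(400,495),14),("flap top",(390,220),43),("tip z33",(400,495),33),("ring front top",(405,484),31)]:
    w=wonz(np.array([120+p[0]/2,p[1]/2]),z,o); print(n,w,inbay(w))
print("tcp",inbay(o["eef_pos"]))
im=snap("top","top3")
cv2.imwrite('pics/top3c.png',cv2.resize(im[150:280,220:420,::-1],(800,520),interpolation=2))
snap("scene","scene3"); im=cv2.imread("pics/scene3.png")
cv2.imwrite('pics/scene3c.png',cv2.resize(im[140:280,210:400],(760,560),interpolation=2))
```

```text
front top [528.7 -46.8  24. ] [-57.4   1.5]
front bot [531.  -60.1   6. ] [-70.8   1.5]
tip as z14 [531.9 -65.5  14. ] [-76.3   1.5]
flap top [516.1  13.4  43. ] [4.1 3.8]
tip z33 [530.3 -55.7  33. ] [-66.4   1.5]
ring front top [531.2 -53.3  31. ] [-64.2   0.1]
tcp [-74.3   1.9]
```

View pics/scene3c.png

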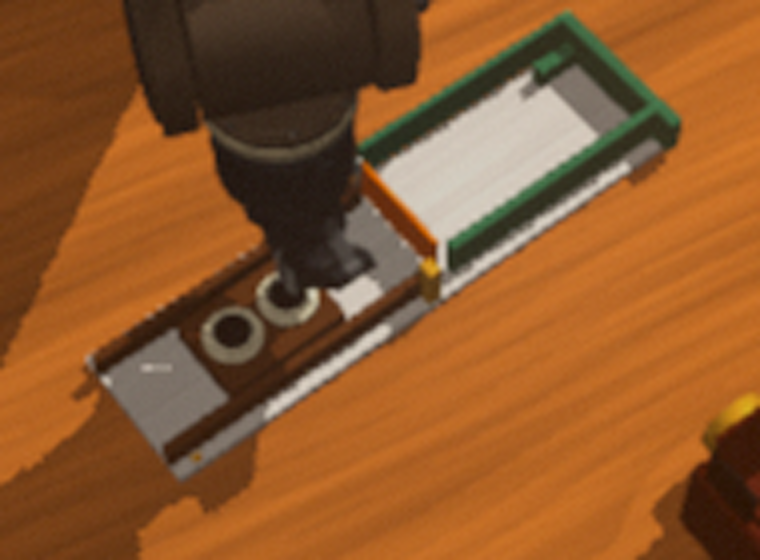

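The fingers show over the front ring. The sled hasn't moved and there was no force, so the tips passed above it: with the fingers shut they sit higher than I assumed. I'll lift, go back behind the sled, and find the floor by touch.

arm_command:
  increments: "0 0 -0.04 0 0 0 0;0 0 -0.08 0 0 0 0;0 0 -0.08 0 0 0 0;-0.06 0.001 -0.08 0 0 0 0;-0.12 0.001 -0.08 0 0 0 0;-0.18 0.001 -0.08 0 0 0 0;-0.206 0.001 -0.08 0 0 0 0;-0.206 0.001 -0.08 0 0 0 0;-0.206 0.001 0 0 0 0 0;-0.206 0.001 0 0 0 0 0;-0.206 0.001 0.01 0 0 0 0;-0.206 0.001 0.01 0 0 0 0"

```text
time_s: 7.13
eef_pos: [549.3, -165.3, 28.1]
tcp_rot: [[-0.171, 0.985, -0.001], [0.985, 0.171, 0.0], [0.001, -0.001, -1.0]]
contact_force: [-0.5, 0.3, 0.1]
finger_gap: 0.1
grasp_force: 0.0
```

Run:
```python
from h import *
np.set_printoptions(precision=1,suppress=True)
o=robot.get_obs(); im=snap("wrist","w4"); print(o["eef_pos"],inbay(o["eef_pos"]),o["contact_force"])
cv2.imwrite("pics/w4b.png",cv2.resize(im[:,:,::-1][150:400,160:480],(768,600)))
im=snap("scene","scene4")
cv2.imwrite('pics/scene4c.png',cv2.resize(im[140:280,210:400,::-1],(760,560),interpolation=2))
```

```text
[ 549.3 -165.3   28.1] [-177.7    1.2] [-0.5  0.3  0.1]
```

View pics/w4b.png

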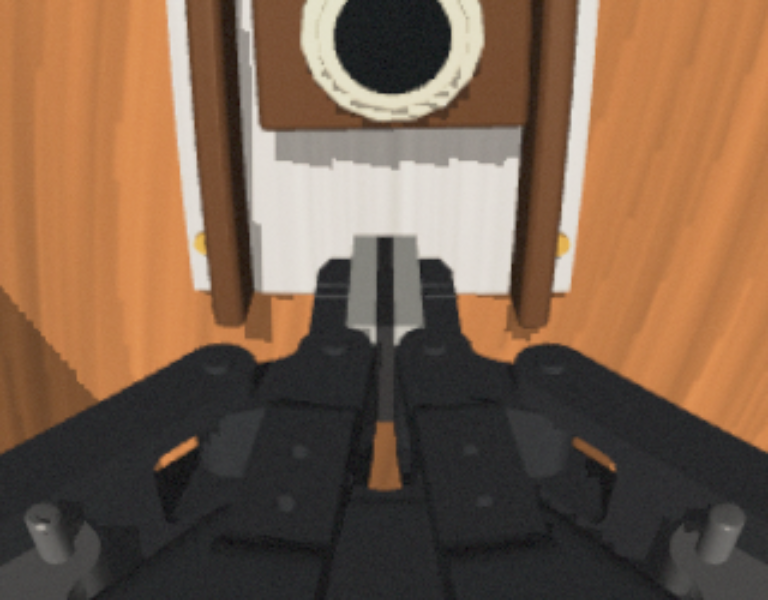

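The sled is still in its original place (rear edge at row 128) and the fingers are behind it, clear of the walls. Probing down.

arm_command:
  increments: "0 0 0.006 0 0 0 0;0 0 0.012 0 0 0 0;0 0 0.012 0 0 0 0"

```text
time_s: 7.48
eef_pos: [549.5, -166.1, 22.2]
tcp_rot: [[-0.17, 0.985, 0.0], [0.985, 0.17, -0.0], [-0.0, 0.0, -1.0]]
contact_force: [-0.1, -0.4, 0.5]
finger_gap: 0.2
grasp_force: 0.0
```

arm_command:
  increments: "0 0 0.004 0 0 0 0;0 0 0.008 0 0 0 0;0 0 0.008 0 0 0 0"

```text
time_s: 7.73
eef_pos: [549.4, -166.1, 17.8]
tcp_rot: [[-0.17, 0.985, -0.0], [0.985, 0.17, 0.0], [0.0, -0.0, -1.0]]
contact_force: [0.1, 1.1, 0.1]
finger_gap: 0.5
grasp_force: 0.0
```

arm_command:
  increments: "0 0 0.004 0 0 0 0;0 0 0.008 0 0 0 0;0 0 0.008 0 0 0 0"

```text
time_s: 7.98
eef_pos: [549.4, -166.1, 13.7]
tcp_rot: [[-0.17, 0.985, -0.0], [0.985, 0.17, 0.0], [0.0, -0.0, -1.0]]
contact_force: [0.3, 0.3, -1.0]
finger_gap: -0.1
grasp_force: 0.0
```

Run:
```python
from h import *
im=snap("scene","scene5"); a=im[170:270,200:330,::-1]
snap("wrist","w5"); b=cv2.imread("pics/w5.png")[150:400,160:480]
cv2.imwrite('pics/s5c.png',np.hstack([cv2.resize(a,(440,340),interpolation=2),cv2.resize(b,(352,340))]))
```

```text
(no output)
```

View pics/s5c.png

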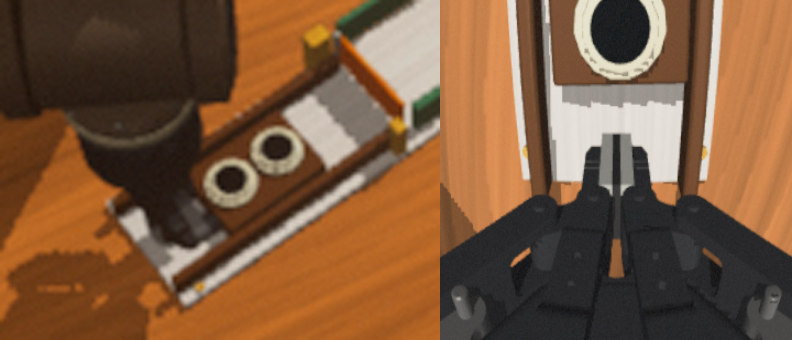

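The tips are now low inside the lane. The tip pixel suggests they sit several mm behind the TCP, so tip z is about 20. Going lower in small steps.

arm_command:
  increments: "0 0 0.003 0 0 0 0;0 0 0.006 0 0 0 0;0 0 0.006 0 0 0 0"

```text
time_s: 8.33
eef_pos: [549.4, -166.1, 10.8]
tcp_rot: [[-0.17, 0.985, -0.0], [0.985, 0.17, 0.0], [0.0, -0.0, -1.0]]
contact_force: [0.0, 0.4, 0.6]
finger_gap: -0.2
grasp_force: 0.0
```

arm_command:
  increments: "0 0 0.003 0 0 0 0;0 0 0.006 0 0 0 0;0 0 0.006 0 0 0 0"

```text
time_s: 8.58
eef_pos: [549.4, -166.1, 7.8]
tcp_rot: [[-0.17, 0.985, -0.0], [0.985, 0.17, 0.0], [0.0, -0.0, -1.0]]
contact_force: [-0.2, -0.7, 0.5]
finger_gap: -0.4
grasp_force: 0.0
```

arm_command:
  increments: "0.01 0 0 0 0 0 0;0.02 0 0 0 0 0 0;0.03 0 0 0 0 0 0;0.04 0 0 0 0 0 0;0.05 0 0 0 0 0 0;0.06 0 0 0 0 0 0;0.07 0 0 0 0 0 0;0.08 0 0 0 0 0 0;0.09 0 0 0 0 0 0;0.1 0 0 0 0 0 0;0.1 0 0 0 0 0 0"

```text
time_s: 9.5
eef_pos: [540.8, -116.0, 8.1]
tcp_rot: [[-0.171, 0.985, -0.0], [0.985, 0.171, 0.0], [0.0, -0.0, -1.0]]
contact_force: [1.1, -0.4, 0.2]
finger_gap: 0.2
grasp_force: 0.0
```

Run:
```python
from h import *
np.set_printoptions(precision=1,suppress=True)
o=robot.get_obs(); snap("wrist","w6"); im=cv2.imread("pics/w6.png"); print(inbay(o["eef_pos"]),o["contact_force"])
for k in vision.landmark_of("wrist","sled")[:1]:
    w=wonz(k["centre"],6,o); print("sled",k["centre"],round(k["confidence"],2),inbay(w))
cv2.imwrite("pics/w6b.png",cv2.resize(im[:,120:520],(800,800))[:600])
```

```text
[-127.6    1.2] [ 1.1 -0.4  0.2]
sled [319.4, 161.7] 0.62 [-74.5   1.3]
```

View pics/w6b.png

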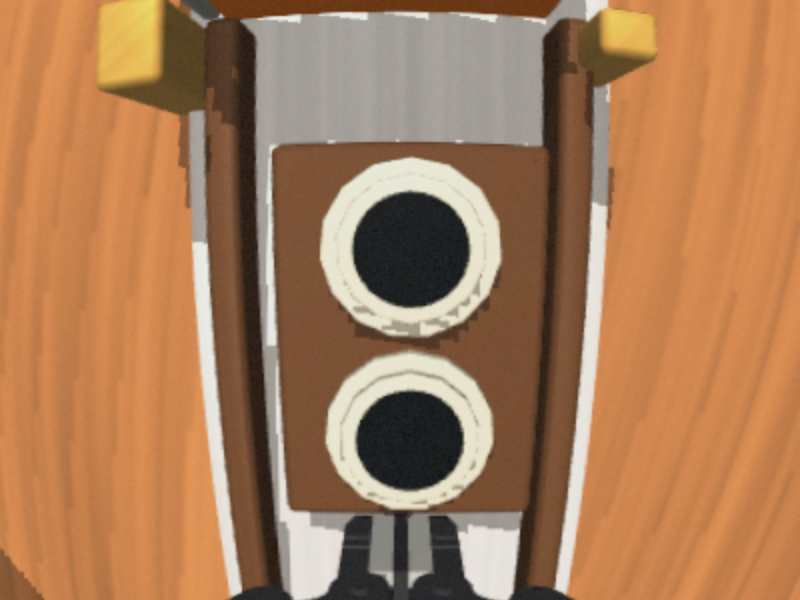

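Contact is good. The sled is moving square in the lane, with its rear face at row 510 on the fingertips, and the fingers are centred. Origin is at about -74.5 against TCP -127.6, so TCP should end near +75. I'll raise 2 mm and keep pushing.

arm_command:
  increments: "0.01 0 -0.003 0 0 0 0;0.02 0 -0.004 0 0 0 0;0.03 0 -0.004 0 0 0 0;0.04 0 -0.004 0 0 0 0;0.05 0 -0.004 0 0 0 0;0.06 0 -0.004 0 0 0 0;0.07 0 -0.004 0 0 0 0;0.08 0 -0.004 0 0 0 0;0.09 0 -0.004 0 0 0 0;0.1 0 -0.004 0 0 0 0;0.11 0 -0.004 0 0 0 0;0.12 0 -0.004 0 0 0 0;0.13 0 -0.004 0 0 0 0;0.14 0 -0.004 0 0 0 0"

```text
time_s: 10.77
eef_pos: [529.0, -47.4, 10.1]
tcp_rot: [[-0.17, 0.985, -0.0], [0.985, 0.17, -0.0], [-0.0, -0.0, -1.0]]
contact_force: [0.8, -1.4, 1.1]
finger_gap: -0.2
grasp_force: 0.8
```

arm_command:
  increments: "0.01 0 0 0 0 0 0;0.02 0 0 0 0 0 0;0.03 0 0 0 0 0 0;0.04 0 0 0 0 0 0;0.05 0 0 0 0 0 0;0.06 0 0 0 0 0 0;0.07 0 0 0 0 0 0;0.08 0 0 0 0 0 0;0.09 0 0 0 0 0 0;0.1 0 0 0 0 0 0"

```text
time_s: 11.6
eef_pos: [520.6, 1.8, 10.1]
tcp_rot: [[-0.17, 0.985, 0.0], [0.985, 0.17, -0.0], [-0.0, 0.0, -1.0]]
contact_force: [-0.1, -1.3, 0.9]
finger_gap: 0.2
grasp_force: 0.7
```

Run:
```python
from h import *
np.set_printoptions(precision=1,suppress=True)
o=robot.get_obs(); snap("wrist","w7"); im=cv2.imread("pics/w7.png"); print(o["eef_pos"],inbay(o["eef_pos"]),o["contact_force"])
for q,z in (("sled",6),("stop",15)):
  for k in vision.landmark_of("wrist",q)[:1]:
    w=wonz(k["centre"],z,o); print(q,k["centre"],round(k["confidence"],2),inbay(w))
cv2.imwrite("pics/w7b.png",cv2.resize(im[:,120:520],(800,800))[:600])
```

```text
[520.6   1.8  10.1] [-8.1  1.3] [-0.1 -1.3  0.9]
sled [321.7, 163.2] 0.92 [43.9  0.2]
```

View pics/w7b.png

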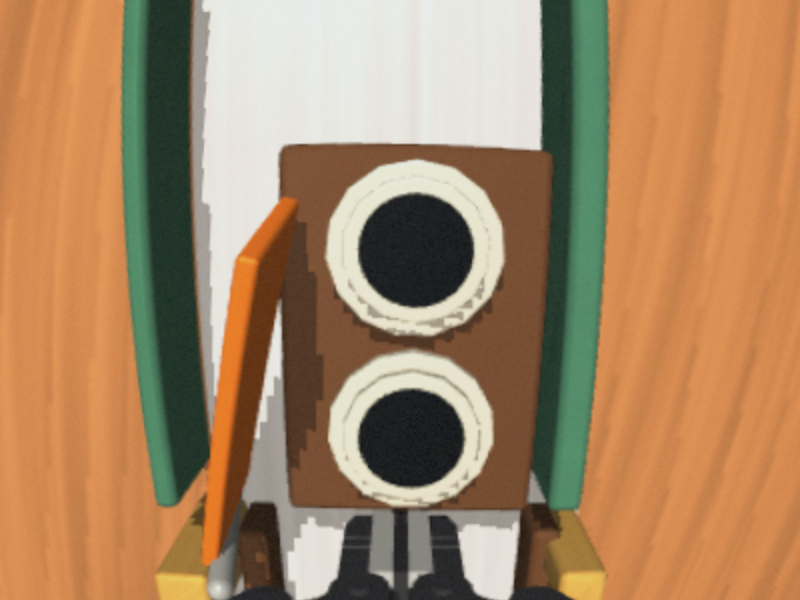

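The sled is halfway through, square against the right-hand bay wall, with the flap resting on its left side. About 84 mm remain.

arm_command:
  increments: "0.01 0 0 0 0 0 0;0.02 0 0 0 0 0 0;0.03 0 0 0 0 0 0;0.04 0 0 0 0 0 0;0.05 0 0 0 0 0 0;0.06 0 0 0 0 0 0;0.07 0 0 0 0 0 0;0.08 0 0 0 0 0 0;0.09 0 0 0 0 0 0;0.1 0 0 0 0 0 0;0.11 0 0 0 0 0 0;0.12 0 0 0 0 0 0;0.13 0 0 0 0 0 0;0.14 0 0 0 0 0 0;0.15 0 0 0 0 0 0;0.15 0 0 0 0 0 0"

```text
time_s: 13.08
eef_pos: [507.5, 76.2, 9.9]
tcp_rot: [[-0.171, 0.985, -0.001], [0.985, 0.171, -0.0], [0.0, -0.001, -1.0]]
contact_force: [0.4, 0.4, -0.4]
finger_gap: -0.4
grasp_force: 0.0
```

arm_command:
  increments: "0.004 0 0 0 0 0 0;0.008 0 0 0 0 0 0;0.012 0 0 0 0 0 0;0.016 0 0 0 0 0 0;0.016 0 0 0 0 0 0"

```text
time_s: 13.5
eef_pos: [506.4, 83.4, 10.0]
tcp_rot: [[-0.17, 0.985, -0.0], [0.985, 0.17, -0.0], [-0.0, -0.0, -1.0]]
contact_force: [-0.3, 0.5, -0.6]
finger_gap: 0.2
grasp_force: 0.0
```

arm_command:
  increments: "0.003 0 0 0 0 0 0;0.006 0 0 0 0 0 0;0.006 0 0 0 0 0 0"

```text
time_s: 13.75
eef_pos: [506.0, 85.6, 10.1]
tcp_rot: [[-0.17, 0.985, -0.0], [0.985, 0.17, -0.001], [-0.001, -0.0, -1.0]]
contact_force: [0.1, -7.1, 0.0]
finger_gap: 0.1
grasp_force: 3.5
```

arm_command:
  increments: "0.003 0 0 0 0 0 0;0.003 0 0 0 0 0 0;0.003 0 0 0 0 0 0"

```text
time_s: 14.0
eef_pos: [506.0, 85.8, 10.1]
tcp_rot: [[-0.17, 0.985, 0.0], [0.985, 0.17, -0.002], [-0.002, -0.0, -1.0]]
contact_force: [0.3, -22.8, -0.2]
finger_gap: 0.3
grasp_force: 11.1
```

Run:
```python
from h import *
np.set_printoptions(precision=1,suppress=True)
o=robot.get_obs(); im=snap("wrist","w8").astype(int); print(o["eef_pos"],inbay(o["eef_pos"]),o["contact_force"])
for q,z in (("sled",6),("stop",15),("flap_edge",26)):
  for k in vision.landmark_of("wrist",q)[:1]:
    w=wonz(k["centre"],z,o); print(q,k["centre"],round(k["confidence"],2),inbay(w))
for c in(285,300,320,340,355):
    col=im[20:120:3,c]; print(c,[(20+3*i,*v) for i,v in enumerate(col)])
```

```text
[506.   85.8  10.1] [77.2  1.5] [  0.3 -22.8  -0.2]
sled [320.5, 161.4] 0.56 [130.   1.]
stop [318.3, 73.4] 0.66 [171.9   2. ]
285 [(20, np.int64(194), np.int64(124), np.int64(75)), (23, np.int64(198), np.int64(128), np.int64(80)), (26, np.int64(195), np.int64(127), np.int64(75)), (29, np.int64(197), np.int64(126), np.int64(73)), (32, np.int64(200), np.int64(130), np.int64(79)), (35, np.int64(198), np.int64(128), np.int64(76)), (38, np.int64(197), np.int64(128), np.int64(72)), (41, np.int64(200), np.int64(130), np.int64(77)), (44, np.int64(201), np.int64(130), np.int64(76)), (47, np.int64(85), np.int64(142), np.int64(107)), (50, np.int64(84), np.int64(144), np.int64(109)), (53, np.int64(85), np.int64(141), np.int64(108)), (56, np.int64(81), np.int64(139), np.int64(105)), (59, np.int64(84), np.int64(141), np.int64(104)), (62, np.int64(85), np.int64(140), np.int64(105)), (65, np.int64(77), np.int64(128), np.int64(94)), (68, np.int64(55), np.int64(91), np.int64(69)), (71, np.int64(32), np.int64(52), np.int64(42)), (74, np.int64(66), np.int64(43), np.int64(30)), (77, np.int64(85), np.int
[... 6807 characters left out ...]
p.int64(81), np.int64(53), np.int64(36)), (83, np.int64(84), np.int64(61), np.int64(41)), (86, np.int64(84), np.int64(59), np.int64(41)), (89, np.int64(83), np.int64(57), np.int64(38)), (92, np.int64(107), np.int64(87), np.int64(69)), (95, np.int64(234), np.int64(232), np.int64(213)), (98, np.int64(234), np.int64(231), np.int64(212)), (101, np.int64(234), np.int64(231), np.int64(210)), (104, np.int64(213), np.int64(209), np.int64(180)), (107, np.int64(224), np.int64(220), np.int64(195)), (110, np.int64(234), np.int64(230), np.int64(211)), (113, np.int64(234), np.int64(230), np.int64(210)), (116, np.int64(233), np.int64(229), np.int64(209)), (119, np.int64(233), np.int64(229), np.int64(211))]
```

The sled is confirmed against the stop: 22.8 N of reaction, TCP no longer advancing, and stop green meeting sled brown with no floor showing. Backing off 5 mm, then straight up.

arm_command:
  increments: "-0.006 0 0 0 0 0 0;-0.01 0 0 0 0 0 0;-0.01 0 0 0 0 0 0;-0.01 0 -0.04 0 0 0 0;-0.01 0 -0.1 0 0 0 0;-0.01 0 -0.18 0 0 0 0;-0.01 0 -0.25 0 0 0 0;-0.01 0 -0.3 0 0 0 0;-0.01 0 -0.3 0 0 0 0;-0.01 0 -0.3 0 0 0 0;-0.01 0 -0.3 0 0 0 0;-0.01 0 -0.3 0 0 0 0;-0.01 0 -0.3 0 0 0 0;-0.01 0 -0.3 0 0 0 0;-0.01 0 -0.3 0 0 0 0;-0.01 0 -0.3 0 0 0 0;-0.01 0 -0.3 0 0 0 0;-0.01 0 -0.3 0 0 0 0"

```text
time_s: 15.7
eef_pos: [506.6, 82.6, 160.0]
tcp_rot: [[-0.17, 0.985, -0.0], [0.985, 0.17, -0.0], [-0.0, -0.0, -1.0]]
contact_force: [-0.3, -0.1, 0.0]
finger_gap: -0.3
grasp_force: 0.0
```

Run:
```python
from h import *
np.set_printoptions(precision=1,suppress=True)
o=robot.get_obs(); snap("wrist","w9"); print(o["time_s"],o["eef_pos"],inbay(o["eef_pos"]))
for q,z in (("sled",6),("stop",15),("flap_edge",26),("start_button_top",48),("timer",0)):
  for k in vision.landmark_of("wrist",q)[:1]:
    w=wonz(k["centre"],z,o); print(q,np.array(k["centre"]),round(k["confidence"],2),w,inbay(w))
im=cv2.imread("pics/w9.png").astype(int)
for n,m in(("red",(im[:,:,2]>150)&(im[:,:,1]<70)&(im[:,:,0]<70)),):
    k,l,s,c=cv2.connectedComponentsWithStats(m.astype(np.uint8)); 
    for i in range(1,k):
        if s[i,4]>20: print(n,s[i],c[i],wonz(c[i],48,o))
for cam in("top","scene"):
    im=snap(cam,cam+"9").astype(int); m=(im[:,:,0]>170)&(im[:,:,1]>70)&(im[:,:,1]<130)&(im[:,:,2]<45)
    for k in vision.landmark_of(cam,"flap_edge")[:1]: print(cam,k["centre"],k["confidence"])
    for k in vision.regions_of(cam,"flap")[:1]: print(cam,k["box"],k["confidence"])
need([554,356,160])
```

```text
15.7 [506.6  82.6 160. ] [73.9  1.4]
sled [317.6 128.3] 0.88 [495.3 136.2   6. ] [128.6   3.6]
flap_edge [351.8 254.4] 0.68 [551.   19.2  26. ] [  3.9 -31.6]
start_button_top [473.5 332.9] 0.39 [724.3 -59.4  48. ] [-102.7 -189.2]
top [311.3, 209.3] 0.38
top [310.9, 208.4, 310.5, 210.4] 0.61
scene [319.2, 203.5] 0.7
scene [299.4, 179.8, 319.0, 202.9] 0.71
t 16.3 pos [506.6  82.7 160.1] tilt [ 0. -0. -1.] yaw 99.78996636381004 F [-0.2 -0.2 -0.5]
shift [0.5 0.2 0. ]
```

arm_command:
  increments: "0.35 0.16 0 0 0 0 0;0.35 0.16 0 0 0 0 0;0.35 0.16 0 0 0 0 0;0.35 0.16 0 0 0 0 0;0.35 0.16 0 0 0 0 0;0.35 0.16 0 0 0 0 0;0.35 0.16 0 0 0 0 0;0.35 0.16 0 0 0 0 0"

```text
time_s: 16.97
eef_pos: [555.3, 268.3, 159.7]
tcp_rot: [[-0.17, 0.985, -0.001], [0.985, 0.17, -0.001], [-0.0, -0.001, -1.0]]
contact_force: [-0.4, 0.4, -0.3]
finger_gap: 0.0
grasp_force: 0.0
```

Run:
```python
from h import *
np.set_printoptions(precision=1,suppress=True)
o=robot.get_obs(); snap("wrist","w10"); print(o["time_s"],o["eef_pos"])
for q,z in (("sled",6),("flap_edge",26),("start_button_top",48),("timer",0)):
  for k in vision.landmark_of("wrist",q)[:1]:
    w=wonz(k["centre"],z,o); print(q,np.array(k["centre"]),round(k["confidence"],2),w,inbay(w))
im=cv2.imread("pics/w10.png").astype(int)
m=(im[:,:,2]>120)&(im[:,:,1]<80)&(im[:,:,0]<80)&(im[:,:,2]>2.5*im[:,:,1])
k,l,s,c=cv2.connectedComponentsWithStats(m.astype(np.uint8))
for i in range(1,k):
    if s[i,4]>60: print(s[i],c[i],wonz(c[i],46,o),wonz(c[i],54,o),"diam@50",np.linalg.norm(wonz([s[i,0],c[i,1]],50,o)-wonz([s[i,0]+s[i,2],c[i,1]],50,o)))
for cam in("top","scene"):
    snap(cam,cam+"10")
    for k in vision.regions_of(cam,"flap")[:1]: print(cam,k["box"],k["confidence"],k["region"].sum())
    for k in vision.landmark_of(cam,"flap_edge")[:1]: print(cam,k["centre"],k["confidence"])
# image difference of flap area vs initial
for cam,(x0,x1,y0,y1) in dict(top=(300,322,195,240),scene=(290,325,178,215)).items():
    f=lambda n:(lambda a:(a[:,:,2]>150)&(a[:,:,1]<120)&(a[:,:,0]<50))(cv2.imread(f"pics/{cam}{n}.png")[y0:y1,x0:x1].astype(int))
    a,b=f("0"),f("10"); print(cam,a.sum(),b.sum(),(a&b).sum(),[np.round(np.argwhere(q).mean(0),1) for q in(a,b) if q.any()])
```

```text
16.9667 [555.3 268.3 159.7]
sled [248.5 281.1] 0.68 [493.3 137.6   6. ] [130.4   5.3]
flap_edge [246.1 255.6] 0.47 [491.9 183.7  26. ] [176.  -1.]
start_button_top [336.2 101.4] 0.7 [554.6 350.5  48. ] [329.9 -91. ]
timer [332.7 102.7] 0.57 [554.  348.7   0. ] [328.2 -90. ]
[321  86  33  32 820] [337.1 101.2] [555.4 350.8  46. ] [555.  350.8  54. ] diam@50 26.73092338916374
top [310.6, 205.0, 314.5, 232.2] 0.39 50
top [312.3, 206.0] 0.52
scene [298.0, 179.1, 321.2, 204.3] 0.68 216
scene [316.8, 204.3] 0.54
top 5 12 0 [array([17.6, 11.4]), array([22.4, 13.1])]
scene 45 40 33 [array([12.2, 16.1]), array([10.8, 15.5])]
```

The button is at (555.2, 350.8), with a measured diameter of 26.7 mm against the 26 mm given. The flap reads shut: edge at bay (3.9, -31.6), which is its original place. I'll move over the button and recheck the flap before pressing.

arm_command:
  increments: "0.1625 0.028 0 0 0 0 0;0.1625 0.028 0 0 0 0 0;0.1625 0.028 0.05 0 0 0 0;0.1625 0.028 0.1 0 0 0 0;0.1625 0.028 0.14 0 0 0 0;0.1625 0.028 0.16 0 0 0 0;0.1625 0.028 0.16 0 0 0 0;0.1625 0.028 0.16 0 0 0 0;0.1625 0.028 0.16 0 0 0 0;0.1625 0.028 0.16 0 0 0 0"

```text
time_s: 18.35
eef_pos: [556.3, 351.3, 81.5]
tcp_rot: [[-0.17, 0.985, 0.002], [0.985, 0.17, 0.001], [0.001, 0.002, -1.0]]
contact_force: [-0.2, -0.6, -0.5]
finger_gap: -0.2
grasp_force: 0.0
```

Run:
```python
from h import *
np.set_printoptions(precision=1,suppress=True)
o=robot.get_obs(); print(o["time_s"],o["eef_pos"])
ims={}
for cam in("top","scene"):
    snap(cam,cam+"11")
    for k in vision.regions_of(cam,"flap")[:1]: print(cam,k["box"],k["confidence"])
    for k in vision.landmark_of(cam,"flap_edge")[:1]: print(cam,k["centre"],k["confidence"])
def corr(cam,x0,x1,y0,y1):
    f=lambda n:cv2.cvtColor(cv2.imread(f"pics/{cam}{n}.png"),cv2.COLOR_BGR2HSV)[y0:y1,x0:x1]
    out=[]
    for n in("0","9","10","11"):
        h=f(n).astype(int); m=(h[:,:,0]>=6)&(h[:,:,0]<=14)&(h[:,:,1]>215)&(h[:,:,2]>120); p=np.argwhere(m)
        out.append((n,m.sum(),p.mean(0) if m.any() else 0,p.min(0) if m.any() else 0,p.max(0) if m.any() else 0))
    for q in out: print(cam,q)
corr("top",290,325,195,245); corr("scene",285,350,160,225)
```

```text
18.35 [556.3 351.3  81.5]
top [308.5, 203.4, 312.6, 231.4] 0.63
top [310.7, 206.4] 0.49
scene [301.4, 179.9, 319.7, 200.7] 0.46
scene [318.0, 205.1] 0.75
top ('0', np.int64(0), 0, 0, 0)
top ('9', np.int64(0), 0, 0, 0)
top ('10', np.int64(0), 0, 0, 0)
top ('11', np.int64(0), 0, 0, 0)
scene ('0', np.int64(29), array([30.7, 23.9]), array([21, 16]), array([40, 33]))
scene ('9', np.int64(30), array([30.6, 23.7]), array([21, 16]), array([40, 33]))
scene ('10', np.int64(31), array([30.5, 23.7]), array([21, 16]), array([40, 33]))
scene ('11', np.int64(23), array([29.9, 23.2]), array([22, 16]), array([40, 33]))
```

The flap's orange pixels match the initial image, so it is fully shut. Pressing now.

arm_command:
  increments: "0 0 0.02 0 0 0 0;0 0 0.032 0 0 0 0;0 0 0.04 0 0 0 0;0 0 0.04 0 0 0 0"

```text
time_s: 18.98
eef_pos: [555.4, 351.0, 58.8]
tcp_rot: [[-0.17, 0.985, -0.001], [0.985, 0.17, -0.001], [-0.0, -0.001, -1.0]]
contact_force: [-1.9, -0.3, 3.3]
finger_gap: -0.3
grasp_force: 1.4
```

arm_command:
  increments: "0 0 0.008 0 0 0 0;0 0 0.014 0 0 0 0;0 0 0.014 0 0 0 0"

```text
time_s: 19.23
eef_pos: [555.8, 351.3, 56.3]
tcp_rot: [[-0.17, 0.985, 0.001], [0.985, 0.17, 0.0], [0.0, 0.001, -1.0]]
contact_force: [-9.8, -5.2, 30.0]
finger_gap: 0.5
grasp_force: 15.3
```

arm_command:
  increments: "0 0 0.006 0 0 0 0;0 0 0.01 0 0 0 0;0 0 0.01 0 0 0 0"

```text
time_s: 19.48
eef_pos: [556.1, 351.4, 55.5]
tcp_rot: [[-0.17, 0.985, 0.004], [0.985, 0.17, 0.001], [0.001, 0.004, -1.0]]
contact_force: [-20.4, -11.5, 69.5]
finger_gap: -0.2
grasp_force: 34.5
```

The button is against its bottom stop (force jumped well past 4 N). Releasing.

arm_command:
  increments: "0 0 -0.02 0 0 0 0;0 0 -0.06 0 0 0 0;0 0 -0.12 0 0 0 0;0 0 -0.2 0 0 0 0;0 0 -0.25 0 0 0 0;0 0 -0.25 0 0 0 0;0 0 -0.25 0 0 0 0;0 0 -0.25 0 0 0 0;0 0 -0.25 0 0 0 0;0 0 -0.25 0 0 0 0;0 0 -0.25 0 0 0 0;0 0 -0.25 0 0 0 0"

```text
time_s: 20.48
eef_pos: [555.6, 351.1, 172.3]
tcp_rot: [[-0.17, 0.985, -0.001], [0.985, 0.17, -0.001], [-0.0, -0.001, -1.0]]
contact_force: [-0.0, -0.2, -1.0]
finger_gap: -0.1
grasp_force: 0.0
```

Run:
```python
from h import *
np.set_printoptions(precision=1,suppress=True)
o=robot.get_obs(); print(o["time_s"],o["eef_pos"],o["contact_force"])
snap("scene","scene12")
Z=dict(sled=6,viewer=0,reading_glass=0,gauge=0,spare_ring=0,flap_edge=26)
for q,z in Z.items():
    for k in vision.landmark_of("scene",q)[:1]: w=onz("scene",k["centre"],z); print(q,np.array(k["centre"]),w,inbay(w))
h=cv2.cvtColor(cv2.imread("pics/scene12.png"),cv2.COLOR_BGR2HSV)[160:225,285:350].astype(int)
p=np.argwhere((h[:,:,0]>=6)&(h[:,:,0]<=14)&(h[:,:,1]>215)&(h[:,:,2]>120)); print(len(p),p.mean(0))
```

```text
20.4833 [555.6 351.1 172.3] [-0.  -0.2 -1. ]
sled [352.  173.9] [503.5 142.4   6. ] [133.4  -5.6]
viewer [415.8 263.5] [784.4 146.    0. ] [  89.6 -283.1]
reading_glass [319.2 307.1] [768.1 -99.    0. ] [-149.1 -225.7]
gauge [317.4 306.7] [ 765.4 -102.     0. ] [-151.7 -222.6]
spare_ring [147.2 254. ] [ 466.3 -389.     0. ] [-384.2  120.6]
flap_edge [317.  204.7] [551.3  13.9  26. ] [ -1.4 -31.1]
25 [28.6 22.2]
```

```bash
python3 -c "
from h import *
print(finish_job())"
```

```text
the job is handed in; nothing more can be done
None
```

Job handed in at about 21 s: the sled stands against the stop, the flap measured shut before the press, and the red button was pressed fully and released; my first pass slid over the sled without touching it, and the gauge was hidden in the final camera check (the other bystanders had not moved).

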